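# Level the riser shelf with a spirit level and keep it pressed

### The arm

A 6-joint arm with a two-finger parallel gripper is mounted at the origin on a cart in front of the work surface, level with it; the furniture and walls round the work are solid. World frame = base frame: x ahead of the robot, y to its left, z up, the work surface at z = 0. Lengths are in m, angles in rad, forces in N, time in s.
With the tool pointing down it reaches from about 0.275 to 0.875 m from the base axis. Payload 12.5 kg.
Tool frame: the origin (TCP) lies midway between the tips of the shut fingers; the grasp point (between the pads) lies 19 mm behind it; z points along the fingers, y is the line along which they close (so a half turn about z gives the same grasp; the last joint's range is limited). The gripper opens to 85 mm and grips with 20 to 120 N. Pads are 22 mm wide; open, the fingers measure 114 mm over their backs; the gripper's body (76 mm by 85 mm) begins 54 mm behind the grasp point. The pads swing forward as they close: fully open they stand 13 mm farther back than shut.
Start: joints at [-1.316, 0.351, 1.652, -0, 1.139, -0.085], TCP at [0.183, -0.519, 0.231] pointing down, gripper open.
Joint ranges: [-2.75, 2.75], [-0.79, 2.1], [0.01, 2.65], [-1.57, 4.71], [0.07, 3.14], [-2.87, 2.87]. Speed limits (rad/s): [2.22, 2.22, 2.79, 3.14, 3.14, 3.14].

### API

Orientations are given as a rotation vector (axis times angle).
In Python, from plant import sense, optics, workorder gives the robot as it stands. The module is installed in compiled form; this text tells all that it offers.
- The arm moves only by the tool apply_moves, never from a script. Its argument "motion" is a list that holds one entry, the list of rows, each a list of 5 numbers: the finger opening in cm, from 0 to 8.54, then the shift along the tool's x, y, z in cm, then the turn about the tool's z in degrees. In form: [[[claw, x, y, z, turn], ...]]. A call has 1 to 20 rows; each row shifts and turns the commanded pose from where the row before left it, along the tool's axes as they then stand; what a row does not reach is not made up. A row lasts 1/10 s, in which the tool goes at most 50 mm and 8.59 degrees, less where a joint would pass 70% of its speed; a pose out of reach is approached as far as the arm can. A call with a gripper value outside its range is refused whole. The fingers move at their own pace and stop on an object; "newtons" is the grip in N (left out, the last holds). Time passes only in rows, so rows that do not move let the fingers close. It gives the time, the measured TCP pose, the force, the opening and the grip force at its end, in the units of the state.
- sense(): the state, without advancing time (a new reading comes with each control period).
- optics.grab_frame(name): name is "scene" or "top" or "wrist"; returns the picture (480x640x3 uint8, red, green, blue); there is no depth.
- optics.get_calibration(name): a dict with "K" (3x3 intrinsics, pixels), "cam_to_world" (4x4, takes a point from camera to world coordinates). Camera axes: x right, y down, z forward; pixel columns grow to the right and rows downward; lengths in m; the calibration is good to about 2 mm. A picture is of the moment at which its call begins: read the wrist's pose just before it. get_calibration takes no time and is no camera call; for the wrist camera it gives the pose at the moment of the call.
- workorder.sign_off(): hands the job in; it is judged then, once.
The state is a dict: "clock": time; "joints": joint angles; "joint_vel": joint speeds; "effort": joint torques, N m; "ee_pos": TCP position; "tool_rot": TCP orientation; "ft_force": force on the tool from outside, world axes, zero at the start; "wrist_torque": the same for the moment, N m; "gripper_width": finger opening in m; "grasp_force": force on a finger pad.
Only numpy, scipy, OpenCV 4.12 (cv2) and the standard library are available. Lean on these libraries where they do the work, as an engineer would, in place of code of your own. Each camera call takes 0.05 s, during which the arm holds its last target. There are 200 camera calls.

### The job

Take the spirit level off its two pegs, lay it lengthwise on the middle of the small wooden riser shelf's board with its vial up, and turn the shelf's levelling-foot knob until the bubble stands between the two lines of the vial while the level is pressed down. The board is sprung and reads true only when it is pushed fully down onto its frame, so finish while still pressing down on the level with the fingers, board fully down and bubble centred; leave the other kitchen things where they are.

Things in the scene. Friction and masses are not known exactly. Their poses are not given: they have to be found in the camera images.
- level: Aluminium spirit level with black ends, 180 mm long (its y), 24 wide (x), 46 high (z), about 0.25 kg. Origin: centre of its underside. Its solid middle (76 mm long, up to z = 40 mm) can be gripped front and back, best at z = 30 mm. The flat top (z = 46 mm), 35 to 88 mm either side of the middle, can be pressed on. It may lie on the shelf either way round
- level_vial (a point): centre of the greenish vial (64 mm long, 14 thick) in the top of the level's middle, 40 mm above its underside, with two black lines 21 mm apart; axes as the level's. The level hangs by two slots cut through it front to back, each 34 mm wide, 26 high (level z = 10 to 36 mm), centred 55 mm either side of the middle
- bubble (a joint): place (m) of the white 14 mm long bubble along the level's y: 0 = centred; within 0.003 it is between the lines; stops at -0.022 and 0.022. It goes to the higher end, 0.3 m per rad of slope (12 mm per rad of foot knob), and settles within 1.5 s
- rack: Fixed wooden peg rack, origin on the worktop under the middle of its upright board (180 mm wide, 14 thick, top at z = 117 mm; foot board 12 mm high). Two steel pegs, 8 mm thick, at its y = +55 and -55 mm, axis height 105 mm, point to its -x (toward the robot) and end at x = -104 mm with tips turned up 8 mm
- rack_hang (a point): fixed point on the rack where the hanging level's origin is, 75 mm in front of the board's middle, z = 73 mm; axes as the rack's (the level's y lies along the rack's y). To unhook: raise the level 13 mm (10 to 16), then draw it 60 mm or more along the rack's -x
- shelf_top (a point): where the middle of the level's underside belongs, on top of the riser shelf's wooden board (120 mm wide, y = +120 to -135 mm), 60 to 80 mm above the worktop. Turns and tilts with the board: y along it, -y to the levelling foot, z up; tilt axis at y = +110 mm. At the start the pressed board slopes down to the foot by 0.02 to 0.064 rad
- shelf_board (a joint): how far the board is sprung up off its frame, rad: 0 = pressed fully down; 0.03 = sprung up, as when left alone, even with the level on it. Pressing on the level takes it fully down with about 8 N at shelf_top or 5.5 N at y = -60 mm from there (which sinks 3.5 or 5 mm)
- foot_knob (a joint): angle of the levelling-foot knob, rad, -0.3 to 2.6; grows clockwise seen from above, which raises the foot end by 0.04 rad of board slope per rad (steep thread). Stays where left; friction 0.15 N m. The angle at which the pressed board is level differs each time, 0.6 to 1.6; clockwise by 0.5 to 1.6 from the start
- knob_grip (a point): centre of the foot knob's black grip bar (50 mm long, 13 wide, 26 high) on the knob's upright axis, 170 mm to the -y of shelf_top and about 35 mm above the board; x lies along the bar, z up, turns with the knob. The level's near end is 80 mm away when the level lies at shelf_top
- garlic: a garlic bulb, 60 mm, behind the work; a bystander; origin at its underside
- lemon: a lemon, 67x54x54 mm, behind the work; a bystander; origin at its underside
- tumbler: a speckled stoneware tumbler, 84 mm wide and 70 mm high, behind the shelf; a bystander; origin at its underside
- beaker: a small clay beaker, 50 mm wide and 64 mm high, left of the rack; a bystander; origin at its underside
- spice: a spice jar, 43 mm wide and 100 mm high, behind the shelf's right end; a bystander; origin at its underside

How it is judged:
By the outcome, as a careful person would: the job done as asked, in the order asked, and still so for the second after the job is handed in, while the arm keeps its last pose, push and grip.
It also fails if it takes over 72 s, if anything falls off the work surface, if the arm or the gripper's body presses on something with over 40 N, if the wrist force passes 120 N, or if a joint passes its speed limit or range.

## Working session

There is one attempt and no reset: what is moved stays moved. The work goes in short steps, Python scripts to look and compute and a tool call to move; the robot and the scene stay as the last step left them, time stands still between calls to the robot, and variables do not carry over. Pictures are saved under pics/ and viewed, at most 10 in all, crops included, and the job is handed in when it is done.

Besides the shell and the picture viewer there is one more tool, called after ">>>" as name(argument=value, ...) on one line, values as JSON. apply_moves: Moves the arm, as the interface text tells. Its arguments: {"type":"object","properties":{"motion":{"type":"array","items":{"type":"array","items":{"type":"array","items":{"type":"number"}}}},"newtons":{"type":"number"}},"required":["motion"]}

```bash
mkdir -p pics
cat > h.py <<'E'
import numpy as np,cv2
from plant import sense,optics,workorder
from scipy.spatial.transform import Rotation as R
def ray(c,u,v):
    k=optics.get_calibration(c);K=np.array(k["K"]);T=np.array(k["cam_to_world"])
    d=T[:3,:3]@np.linalg.inv(K)@[u,v,1.];return T[:3,3],d
def atz(c,u,v,z):
    o,d=ray(c,u,v);return o+d*(z-o[2])/d[2]
def proj(c,p):
    k=optics.get_calibration(c);K=np.array(k["K"]);T=np.linalg.inv(np.array(k["cam_to_world"]))
    q=T[:3,:3]@p+T[:3,3];q=K@q;return q[:2]/q[2]
def snap(c,n):
    f=optics.grab_frame(c);cv2.imwrite(f"pics/{n}.png",f[:,:,::-1]);return f
def tri(u1,u2,c1="scene",c2="top"):
    o1,d1=ray(c1,*u1);o2,d2=ray(c2,*u2)
    A=np.c_[d1,-d2];s=np.linalg.lstsq(A,o2-o1,rcond=None)[0]
    a,b=o1+s[0]*d1,o2+s[1]*d2;return (a+b)/2,np.linalg.norm(a-b)
E
python3 - <<'E'
from h import *
np.set_printoptions(precision=3,suppress=True)
for c in("scene","top"):
    snap(c,c+"0");k=optics.get_calibration(c);print(k)
print(sense())
E
```

```text
{'K': array([[573.334,   0.   , 318.882],
       [  0.   , 573.334, 227.865],
       [  0.   ,   0.   ,   1.   ]]), 'cam_to_world': array([[ 0.585, -0.478,  0.655, -0.443],
       [-0.811, -0.358,  0.463, -0.694],
       [ 0.013, -0.802, -0.597,  1.043],
       [ 0.   ,  0.   ,  0.   ,  1.   ]])}
{'K': array([[486.667,   0.   , 318.148],
       [  0.   , 486.667, 239.101],
       [  0.   ,   0.   ,   1.   ]]), 'cam_to_world': array([[-0.006, -0.988,  0.156,  0.414],
       [-1.   ,  0.009,  0.017,  0.028],
       [-0.018, -0.155, -0.988,  1.147],
       [ 0.   ,  0.   ,  0.   ,  1.   ]])}
{'clock': 0.1, 'joints': array([-1.316,  0.351,  1.652, -0.   ,  1.139, -0.085]), 'joint_vel': array([-0.002,  0.   , -0.   ,  0.   ,  0.   , -0.001]), 'effort': array([  0.002, -50.683, -29.188,  -0.   ,   0.003,   0.   ]), 'ee_pos': array([ 0.183, -0.518,  0.231]), 'tool_rot': array([-3.095, -0.531,  0.   ]), 'ft_force': array([-0.476,  0.534,  0.677]), 'wrist_torque': array([-0.007,  0.023,  0.01 ]), 'grasp_force': 0.0, 'gripper_width': 0.08562989011690471}
```

View pics/scene0.png

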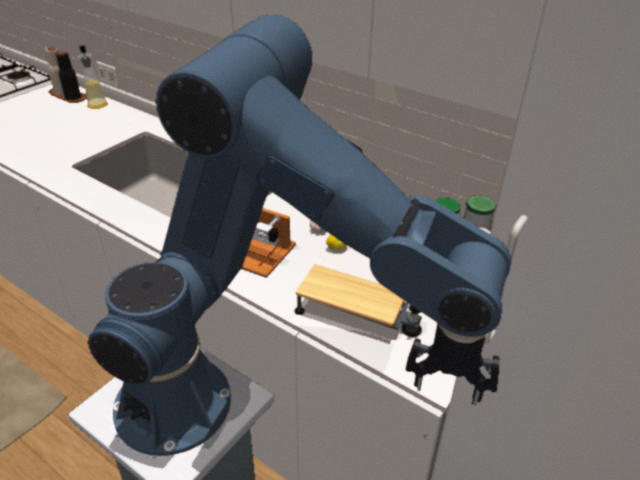

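View pics/top0.png

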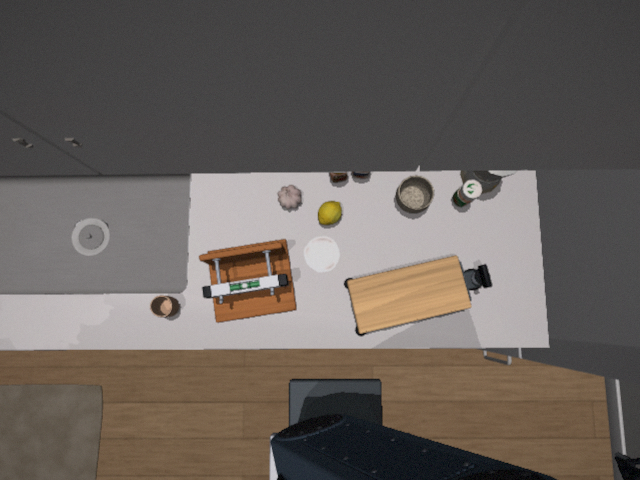

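The top view shows the level hanging at about (245,286), the riser board with corners near (347,283), (462,256), (470,302), (360,332), and the knob at (480,276). I'll enlarge that region.

Run:
```python
import cv2
f=cv2.imread("pics/top0.png")
a=cv2.resize(f[232:332,195:300],None,fx=5.7,fy=5.7,interpolation=cv2.INTER_CUBIC)
b=cv2.resize(f[245:345,340:500],None,fx=5,fy=5,interpolation=cv2.INTER_CUBIC)
cv2.imwrite("pics/a.png",a);cv2.imwrite("pics/b.png",b)
```

```text
(no output)
```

View pics/a.png

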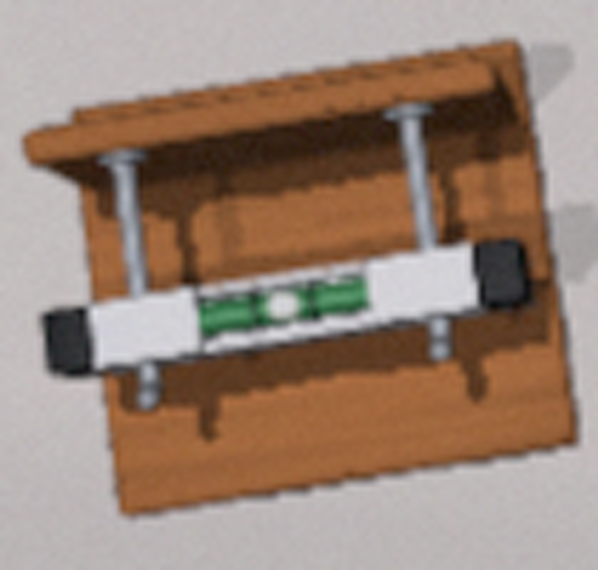

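View pics/b.png

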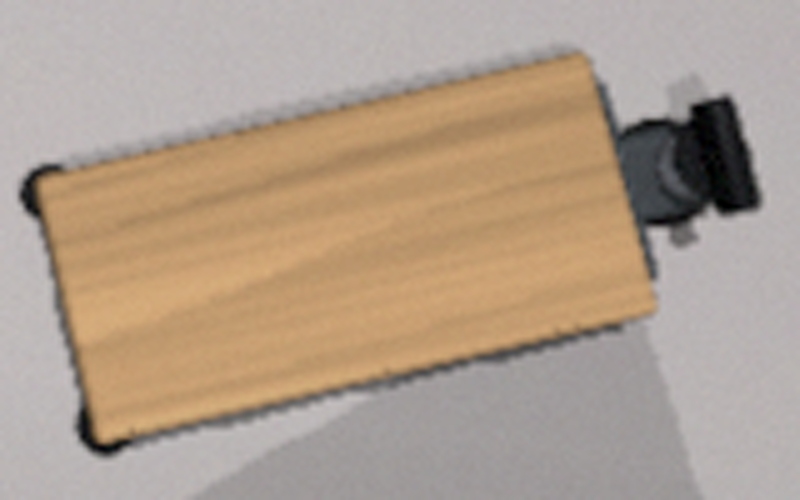

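Run:
```python
from h import *
np.set_printoptions(precision=4,suppress=True)
A=lambda x,y:(195+(x+.5)/5.7-.5,232+(y+.5)/5.7-.5)
B=lambda x,y:(340+(x+.5)/5-.5,245+(y+.5)/5-.5)
L=[atz("top",*A(*p),.119) for p in[(45,313),(57,375),(530,302),(520,240)]]
L=np.array(L);l=(L[0]+L[1])/2;r=(L[2]+L[3])/2;print("level",L.mean(0),np.linalg.norm(l-r),np.linalg.norm(L[0]-L[1]),np.degrees(np.arctan2(*( (l-r)[[0,1]]*[-1,1]))))
bp=[(38,178),(98,440),(655,315),(588,55)]
for z in(.06,.07,.08):
    C=np.array([atz("top",*B(*p),z) for p in bp]);l=(C[0]+C[1])/2;r=(C[2]+C[3])/2;d=(l-r)/np.linalg.norm(l-r)
    print(z,C[:,:2].ravel(),"len",np.linalg.norm(l-r),"w",np.linalg.norm(C[0]-C[1]),np.linalg.norm(C[2]-C[3]),"yaw",np.degrees(np.arctan2(-d[0],d[1])),"top",l-.120*d,r+.135*d, "knobpix", (proj("top",l-.29*d+[0,0,.048])-[340,245])*5)
for p,q in((bp[0],(314,267.5)),(bp[1],(296.5,289.5))): print(tri(q,B(*p)))
C=[atz("top",*B(*p),.118) for p in[(692,105),(733,97),(760,205),(720,213)]];C=np.array(C);print(C,C.mean(0))
f=cv2.imread("pics/scene0.png");cv2.imwrite("pics/s.png",cv2.resize(f[190:350,220:430],None,fx=3.7,fy=3.7,interpolation=cv2.INTER_CUBIC))
```

```text
level [0.4782 0.2011 0.119 ] 0.17755777471723608 0.02346771799118842 8.34247453556276
0.06 [ 0.4921 -0.0169  0.3772 -0.0415  0.43   -0.2871  0.5453 -0.2636] len 0.25179570082047387 w 0.11746630867848541 0.11772335574213218 yaw 12.146946791674237 top [ 0.4599 -0.1465  0.06  ] [ 0.4592 -0.1434  0.06  ] knobpix [738.0358 154.4245]
0.07 [ 0.4914 -0.0165  0.3776 -0.0408  0.4298 -0.2842  0.5441 -0.2609] len 0.2494785122816884 w 0.11638530696449155 0.11663998851312807 yaw 12.146946791674237 top [ 0.4597 -0.146   0.07  ] [ 0.4586 -0.1406  0.07  ] knobpix [744.5416 152.9588]
0.08 [ 0.4907 -0.0161  0.3779 -0.0402  0.4297 -0.2813  0.5429 -0.2582] len 0.24716132374290295 w 0.11530430525049767 0.11555662128412392 yaw 12.146946791674225 top [ 0.4595 -0.1455  0.08  ] [ 0.4579 -0.1378  0.08  ] knobpix [751.1745 151.4645]
(array([ 0.4928, -0.0175,  0.0543]), np.float64(0.0009464795474796038))
(array([ 0.3797, -0.0431,  0.0733]), np.float64(0.006395737503145332))
[[ 0.5167 -0.2906  0.118 ]
 [ 0.52   -0.308   0.118 ]
 [ 0.4745 -0.3165  0.118 ]
 [ 0.4713 -0.2997  0.118 ]] [ 0.4956 -0.3037  0.118 ]
```

View pics/s.png

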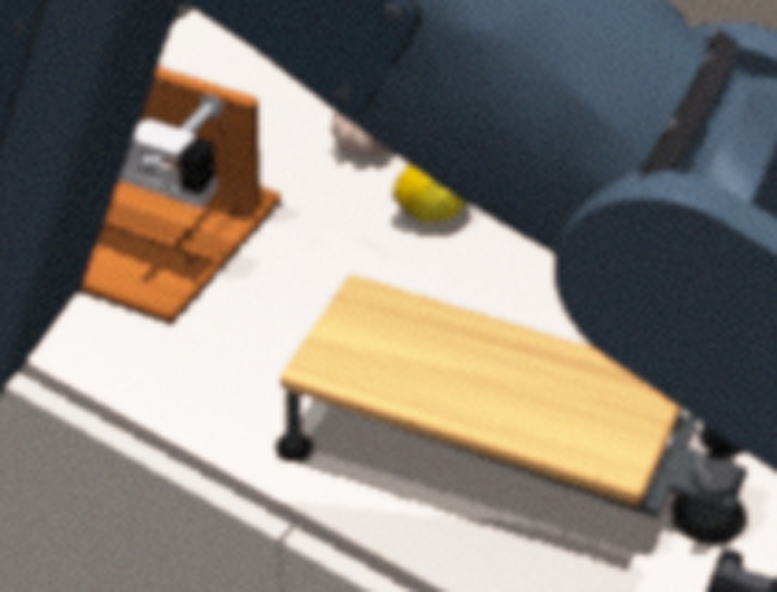

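The enlarged scene crop shows the board corners at about (350,276), (285,381) and (640,497), with the level at the rack's left. I'll triangulate the board height and compute the first move.

Run:
```python
from h import *
np.set_printoptions(precision=4,suppress=True)
S=lambda x,y:(220+(x+.5)/3.7-.5,190+(y+.5)/3.7-.5)
B=lambda x,y:(340+(x+.5)/5-.5,245+(y+.5)/5-.5)
for p,q in(((38,178),(350,276)),((98,440),(283,381)),((655,315),(640,498))): print(tri(S(*q),B(*p)))
# first move: to above level
s=sense();Rm=R.from_rotvec(s["tool_rot"]).as_matrix();print(Rm)
print(np.array([.4782,.2011])-s["ee_pos"][:2], s["ee_pos"])
```

```text
(array([ 0.4924, -0.0176,  0.0658]), np.float64(0.002338047135538352))
(array([ 0.379 , -0.0432,  0.0636]), np.float64(0.005058967142863186))
(array([ 0.4314, -0.2891,  0.0598]), np.float64(0.004671511835791888))
[[ 0.9428  0.3333 -0.0003]
 [ 0.3333 -0.9428  0.001 ]
 [ 0.0001 -0.0011 -1.    ]]
[0.2949 0.7194] [ 0.1833 -0.5183  0.2308]
```

>>> apply_moves(motion=[[[6,0,0,0,-7.88],[6,0,0,0,-7.88],[6,0,0,0,-7.88],[6,0,0,0,-7.88],[6,0,0,0,-7.88],[6,0,0,0,-7.88],[6,0,0,0,-7.88],[6,0,0,0,-7.88],[6,0,0,0,-7.88],[6,0,0,0,-7.88],[6,3.35,1.98,0,0],[6,3.35,1.98,0,0],[6,3.35,1.98,0,0],[6,3.35,1.98,0,0],[6,3.35,1.98,0,0],[6,3.35,1.98,0,0],[6,3.35,1.98,0,0],[6,3.35,1.98,0,0],[6,3.35,1.98,0,0],[6,3.35,1.98,0,0]]])

```text
clock: 2.1
ee_pos: [0.3313, -0.157, 0.2313]
tool_rot: [-2.056, -2.375, -0.0]
ft_force: [0.6, -0.4, 0.5]
gripper_width: 0.0598
grasp_force: 0.0
```

>>> apply_moves(motion=[[[6,3.35,1.98,0,0],[6,3.35,1.98,0,0],[6,3.35,1.98,0,0],[6,3.35,1.98,0,0],[6,3.35,1.98,0,0],[6,3.35,1.98,0,0],[6,3.35,1.98,0,0],[6,3.35,1.98,0,0],[6,3.35,1.98,0,0],[6,3.35,1.98,0,0],[6,0,0,0,0],[6,0,0,0,0],[6,0,0,0,0]]])

```text
clock: 3.4
ee_pos: [0.4784, 0.2007, 0.2311]
tool_rot: [-2.056, -2.375, 0.001]
ft_force: [-0.2, 0.2, -0.4]
gripper_width: 0.0598
grasp_force: 0.0
```

Run:
```python
from h import *
np.set_printoptions(precision=4,suppress=True)
print(proj("wrist",np.array([.4782,.2011,.119])),np.array(optics.get_calibration("wrist")["cam_to_world"]))
snap("wrist","w0")
```

```text
[324.5044 233.3559] [[ 0.9896  0.1384  0.0381  0.4694]
 [ 0.1435 -0.9517 -0.2715  0.2694]
 [-0.0013  0.2741 -0.9617  0.3735]
 [ 0.      0.      0.      1.    ]]
```

View pics/w0.png

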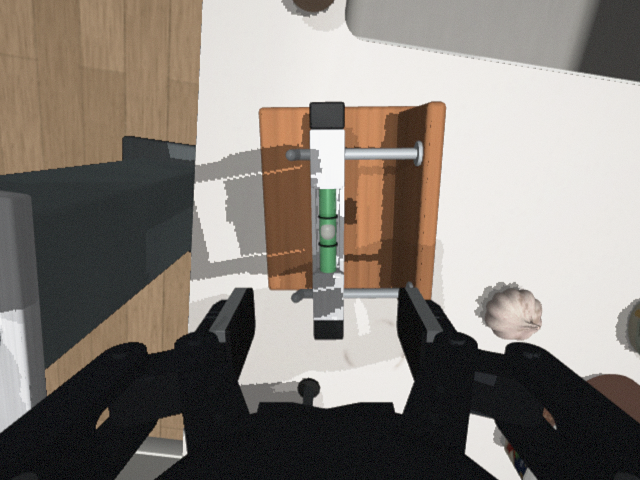

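The wrist view shows the level aligned with the tool, bubble at (327,231) where (324.5,233.4) was predicted. The offset is only about 1 mm. Descend and grip.

>>> apply_moves(motion=[[[6,0.1,0.1,2,0],[6,0,0,3,0],[6,0,0,3,0],[6,0,0,3,0],[6,0,0,2,0],[6,0,0,1,0],[6,0,0,0.9,0],[6,0,0,0,0],[2,0,0,0,0],[2,0,0,0,0],[2,0,0,0,0],[2,0,0,0,0],[2,0,0,0,0],[2,0,0,0,0],[2,0,0,0,0],[2,0,0,0,0]]], newtons=50)

```text
clock: 5.05
ee_pos: [0.4803, 0.2028, 0.0832]
tool_rot: [2.055, 2.375, 0.002]
ft_force: [-1.2, -0.5, 6.1]
gripper_width: 0.0235
grasp_force: 49.3
```

>>> apply_moves(motion=[[[2,0,0,-0.45,0],[2,0,0,-0.45,0],[2,0,0,-0.4,0],[2,0,0,0,0],[2,0,0,0,0]]])

```text
clock: 5.55
ee_pos: [0.4797, 0.2026, 0.0953]
tool_rot: [2.056, 2.376, 0.0]
ft_force: [-0.0, -0.1, -3.3]
gripper_width: 0.0231
grasp_force: 49.2
```

>>> apply_moves(motion=[[[2,0,0,-0.1,0],[2,0,-0.5,0,0],[2,0,-1,0,0],[2,0,-1,0,0],[2,0,-1,0,0],[2,0,-1,0,0],[2,0,-1,0,0],[2,0,-1,0,0],[2,0,-1,0,0],[2,0,-0.5,0,0],[2,0,0,-1.5,0],[2,0,0,-3,0],[2,0,0,-3,0],[2,0,0,-1.5,0],[2,0,0,0,0],[2,0,0,0,0]]])

```text
clock: 7.15
ee_pos: [0.4002, 0.191, 0.1857]
tool_rot: [-2.055, -2.376, 0.0]
ft_force: [0.4, -0.9, -4.4]
gripper_width: 0.0232
grasp_force: 49.7
```

Run:
```python
from h import *
np.set_printoptions(precision=4,suppress=True)
s=sense();Rm=R.from_rotvec(s["tool_rot"]).as_matrix();print(s["ee_pos"],s["ft_force"],s["gripper_width"])
print(np.degrees(np.arctan2(Rm[1,0],Rm[0,0])))
d=np.array([.4596,-.145])-s["ee_pos"][:2]
a=np.radians(102.15);print("tool xy after turn",d@[np.cos(a),np.sin(a)],d@[np.sin(a),-np.cos(a)])
snap("top","t1")
```

```text
[0.4002 0.191  0.1857] [ 0.4019 -0.9091 -4.3708] 0.023175213268125425
98.2699053391621
tool xy after turn -0.3409581589230051 -0.012679930454786735
```

>>> apply_moves(motion=[[[2,0,0,0,-3.88],[2,-1,-0.07,0,0],[2,-2,-0.07,0,0],[2,-2.5,-0.1,0,0],[2,-2.5,-0.1,0,0],[2,-2.5,-0.1,0,0],[2,-2.5,-0.1,0,0],[2,-2.5,-0.1,0,0],[2,-2.5,-0.1,0,0],[2,-2.5,-0.1,0,0],[2,-2.5,-0.1,0,0],[2,-2.5,-0.1,0,0],[2,-2.5,-0.1,0,0],[2,-2.5,-0.1,0,0],[2,-2,-0.03,0,0],[2,-1.6,0,0,0],[2,0,0,0,0],[2,0,0,0,0]]])

```text
clock: 9.0
ee_pos: [0.4594, -0.1449, 0.1858]
tool_rot: [-1.975, -2.442, 0.0]
ft_force: [-0.9, 1.0, -3.3]
gripper_width: 0.0231
grasp_force: 49.6
```

>>> apply_moves(motion=[[[2,0,0,1,0],[2,0,0,2,0],[2,0,0,2,0],[2,0,0,2,0],[2,0,0,2,0],[2,0,0,1,0],[2,0,0,0,0],[2,0,0,0,0],[2,0,0,0,0]]])

```text
clock: 9.9
ee_pos: [0.4604, -0.145, 0.0871]
tool_rot: [1.973, 2.443, 0.001]
ft_force: [0.1, -1.0, -1.6]
gripper_width: 0.0232
grasp_force: 49.5
```

Run:
```python
from h import *
np.set_printoptions(precision=4,suppress=True)
s=sense();print(s["ee_pos"],s["ft_force"])
f=snap("wrist","w1")
g=snap("top","t2")
h=cv2.resize(g[235:345,335:500],(800,533),interpolation=cv2.INTER_CUBIC)
i=cv2.resize(f,(600,450))
cv2.imwrite("pics/m.png",np.vstack([cv2.resize(f,(400,300)),cv2.resize(h,(400,266))])[:,:,::-1])
```

```text
[ 0.4604 -0.145   0.0871] [ 0.1415 -1.0041 -1.6486]
```

View pics/m.png

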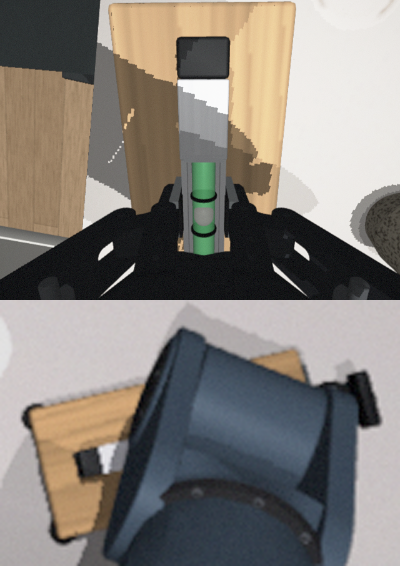

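The level sits centred and parallel over the board, and the wrist camera sees the vial between the fingers. Lower it to contact and press.

>>> apply_moves(motion=[[[2,0,0,0.4,0],[2,0,0,0.4,0],[2,0,0,0.2,0],[2,0,0,0.2,0],[2,0,0,0,0],[2,0,0,0,0]]])

```text
clock: 10.6
ee_pos: [0.4611, -0.1463, 0.0755]
tool_rot: [1.971, 2.442, -0.0]
ft_force: [-1.5, -7.4, 13.9]
gripper_width: 0.0233
grasp_force: 52.2
```

>>> apply_moves(motion=[[[4.5,0,0,-0.1,0],[4.5,0,0,0,0],[4.5,0,0,0,0],[4.5,0,0,0,0],[4.5,0,0,-0.5,0],[4.5,0,0,-2,0],[4.5,0,0,-2.5,0],[0,-1.5,0,-2,0],[0,-2,0,0,0],[0,-2.5,0,0,0],[0,0,0,0,0],[0,0,0,0,0],[0,0,0,0,0],[0,0,0,0,0],[0,0,0,0,0]]])

```text
clock: 12.1
ee_pos: [0.4725, -0.2031, 0.1454]
tool_rot: [-1.973, -2.445, -0.0]
ft_force: [0.1, -0.1, 0.2]
gripper_width: -0.0002
grasp_force: 0.0
```

>>> apply_moves(motion=[[[0,0,0,1,0],[0,0,0,1,0],[0,0,0,0.6,0],[0,0,0,0.3,0],[0,0,0,0.2,0],[0,0,0,0,0],[0,0,0,0,0]]])

```text
clock: 12.8
ee_pos: [0.4726, -0.2037, 0.1144]
tool_rot: [1.974, 2.444, 0.0]
ft_force: [-0.2, 0.2, 0.2]
gripper_width: -0.0004
grasp_force: 0.0
```

>>> apply_moves(motion=[[[0,0,0,0.2,0],[0,0,0,0.2,0],[0,0,0,0.2,0],[0,0,0,0.2,0],[0,0,0,0,0],[0,0,0,0,0]]])

```text
clock: 13.4
ee_pos: [0.4739, -0.2048, 0.1077]
tool_rot: [1.971, 2.441, 0.0]
ft_force: [0.7, -6.4, 12.0]
gripper_width: 0.0
grasp_force: 6.3
```

>>> apply_moves(motion=[[[0,0,0,0.1,0],[0,0,0,0,0],[0,0,0,0,0],[0,0,0,0,0],[0,0,0,0,0],[0,0,0,0,0],[0,0,0,0,0],[0,0,0,0,0],[0,0,0,0,0],[0,0,0,0,0],[0,0,0,0,0],[0,0,0,0,0],[0,0,0,0,0]]])

```text
clock: 14.7
ee_pos: [0.4742, -0.2048, 0.1073]
tool_rot: [1.97, 2.44, 0.001]
ft_force: [-0.4, -2.7, 18.1]
gripper_width: 0.0005
grasp_force: 9.4
```

Run:
```python
from h import *
snap("wrist","w2")
```

```text
(no output)
```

View pics/w2.png

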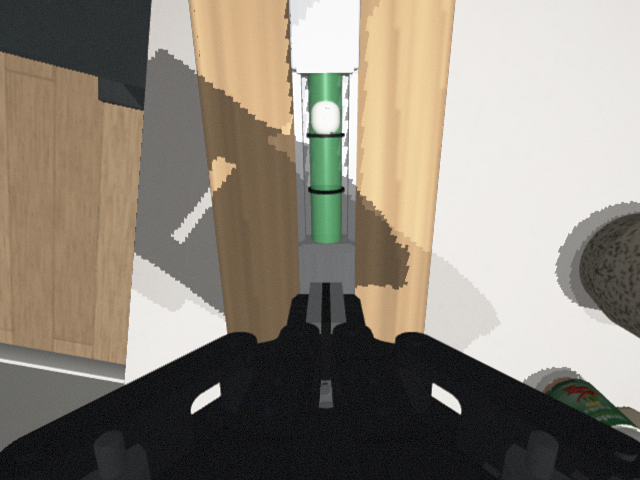

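Line marks are at v=134 and 189 (21 mm, 2.62 px/mm) and the bubble is at v≈117. That puts it about 16.5 mm toward the +y end, so the knob needs about 1.37 rad (79°) clockwise. Go to the knob.

>>> apply_moves(motion=[[[0,0,0,-0.5,0],[0,0,0,-2,0],[0,0,0,-3,0],[5.5,0,0,-2.5,0],[5.5,0,0,0,-8.08],[5.5,0,0,0,-8.08],[5.5,0,0,0,-8.08],[5.5,0,0,0,-8.08],[5.5,0,0,0,-8.08],[5.5,0,0,0,-8.08],[5.5,0,0,0,-8.08],[5.5,0,0,0,-8.08],[5.5,0,0,0,-8.08],[5.5,0,0,0,-8.08],[5.5,0,0,0,-8.08],[5.5,0,0,0,0],[5.5,0,0,0,0]]])

```text
clock: 16.45
ee_pos: [0.4724, -0.2035, 0.1851]
tool_rot: [0.295, -3.127, -0.0]
ft_force: [0.5, -0.4, -1.0]
gripper_width: 0.055
grasp_force: 0.0
```

Run:
```python
from h import *
s=sense();Rm=R.from_rotvec(s["tool_rot"]).as_matrix();print(s["ee_pos"],s["joints"])
print(np.degrees(np.arctan2(Rm[1,0],Rm[0,0])),Rm.T@(np.array([.496,-.310,.082])-s["ee_pos"]))
f=snap("wrist","w3")
k=[proj("wrist",np.array([.496,-.310,.111])),proj("wrist",np.array([.4726,-.3146,.111])),proj("wrist",np.array([.5195,-.3054,.111]))];print(k)
```

```text
[ 0.47240499 -0.20347946  0.18511954] [-4.97296700e-01  3.42308204e-01  1.79041306e+00  1.26601871e-04
  1.00927638e+00 -2.25644192e+00]
-169.2122647135501 [-0.00326579 -0.10908933  0.10308173]
[array([153.8514624 , 253.77034756]), array([148.60420107, 216.95776897]), array([158.7981118 , 288.68152316])]
```

Run:
```python
import cv2
f=cv2.imread("pics/w3.png");c=f[150:350,50:270]
cv2.imwrite("pics/w3c.png",cv2.resize(c,None,fx=3,fy=3,interpolation=cv2.INTER_CUBIC))
```

```text
(no output)
```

View pics/w3c.png

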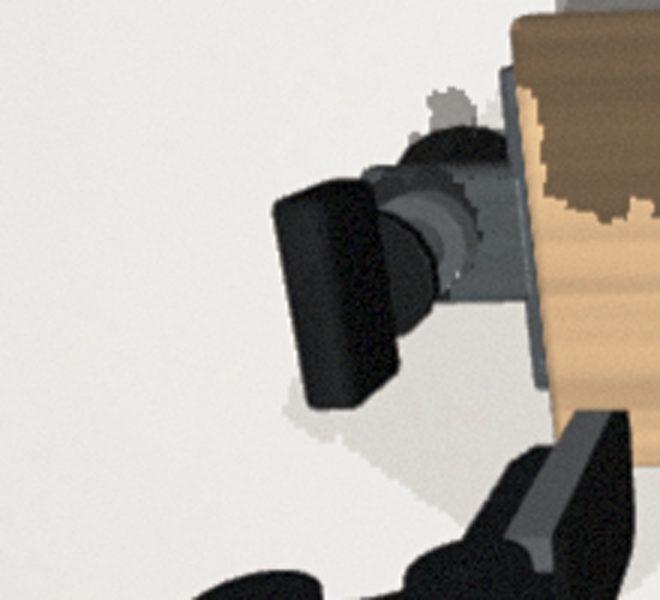

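The bar's top face is centred at about px (155,250) in the full frame, against a predicted (154,254). The shift is about 2 mm along the bar and its orientation agrees, so I descend onto it.

>>> apply_moves(motion=[[[5.5,-0.1,-1.8,0,0],[5.5,0,-3,0,0],[5.5,0,-3,0,0],[5.5,0,-2,0,0],[5.5,0,-1,0,0],[5.5,0,0,1,0],[5.5,0,0,2.5,0],[5.5,0,0,3,0],[5.5,0,0,2,0],[5.5,0,0,1.2,0],[5.5,0,0,0.5,0],[5.5,0,0,0,0],[5.5,0,0,0,0]]])

```text
clock: 17.8
ee_pos: [0.4946, -0.3096, 0.0841]
tool_rot: [-0.302, 3.126, -0.001]
ft_force: [0.2, -0.9, -0.3]
gripper_width: 0.055
grasp_force: 0.0
```

>>> apply_moves(motion=[[[0.8,0,0,0,0],[0.8,0,0,0,0],[0.8,0,0,0,0],[0.8,0,0,0,0],[0.8,0,0,0,0],[0.8,0,0,0,0],[0.8,0,0,0,0],[0.8,0,0,0,0],[0.8,0,0,0,0]]], newtons=40)

```text
clock: 18.7
ee_pos: [0.496, -0.313, 0.085]
tool_rot: [-0.301, 3.122, -0.012]
ft_force: [3.8, -18.3, -1.3]
gripper_width: 0.0125
grasp_force: 42.1
```

>>> apply_moves(motion=[[[0.8,0,-0.35,0,0],[0.8,0,0,0,0],[0.8,0,0,0,5],[0.8,0,0,0,5],[0.8,0,0,0,5],[0.8,0,0,0,5],[0.8,0,0,0,0],[0.8,0,0,0,0]]])

```text
clock: 19.5
ee_pos: [0.4966, -0.3125, 0.0879]
tool_rot: [0.244, 3.128, -0.001]
ft_force: [-5.5, 15.8, 42.8]
gripper_width: 0.0121
grasp_force: 43.3
```

>>> apply_moves(motion=[[[0.8,0,0.2,-0.4,0],[0.8,0,0,0,0],[0.8,0,0,0,0]]])

```text
clock: 19.8
ee_pos: [0.4961, -0.3119, 0.0888]
tool_rot: [0.246, 3.129, -0.003]
ft_force: [0.0, -3.3, 8.3]
gripper_width: 0.0121
grasp_force: 42.7
```

Force is relieved. Continue the turn while rising with the knob.

>>> apply_moves(motion=[[[0.8,0,0,-0.15,5],[0.8,0,0,-0.1,5],[0.8,0,0,-0.1,5],[0.8,0,0,-0.1,5],[0.8,0,0,0,0],[0.8,0,0,0,0]]])

```text
clock: 20.4
ee_pos: [0.4954, -0.3107, 0.0927]
tool_rot: [0.786, 3.041, 0.001]
ft_force: [-0.6, 4.0, 7.8]
gripper_width: 0.0119
grasp_force: 39.7
```

>>> apply_moves(motion=[[[0.8,0,0,-0.1,5],[0.8,0,0,-0.1,5],[0.8,0,0,-0.1,5],[0.8,0,0,-0.1,5],[0.8,0,0,0,0],[0.8,0,0,-0.1,5],[0.8,0,0,-0.1,5],[0.8,0,0,-0.1,5],[0.8,0,0,-0.1,4.5],[0.8,0,0,0,0],[0.8,0,0,0,0]]])

```text
clock: 21.5
ee_pos: [0.4947, -0.3088, 0.1003]
tool_rot: [-1.766, -2.594, -0.003]
ft_force: [-3.2, 14.6, 10.6]
gripper_width: 0.0126
grasp_force: 39.5
```

Run:
```python
from h import *
s=sense();Rm=R.from_rotvec(s["tool_rot"]).as_matrix();print(s["ee_pos"],s["ft_force"],s["wrist_torque"],np.degrees(np.arctan2(Rm[1,0],Rm[0,0])),s["gripper_width"])
```

```text
[ 0.49471514 -0.30878441  0.10025031] [-3.18771474 14.60670084 10.58993291] [2.19761455 0.57368444 0.05894205] 111.528318779325 0.012631241773274782
```

>>> apply_moves(motion=[[[4,0,0,0,0],[4,0,0,0,0],[4,0,0,0,0],[4,0,0,0,0],[4,0,0,-0.5,0],[4,0,0,-2,0],[4,0,0,-3,0],[4,0,0,-3,0],[0,0,0,-1.5,4.7],[0,0,0,0,4.7],[0,0,0,0,0],[0,0,0,0,0],[0,0,0,0,0]]])

```text
clock: 22.8
ee_pos: [0.495, -0.3108, 0.1994]
tool_rot: [-1.972, -2.445, -0.0]
ft_force: [-0.8, -0.9, 0.5]
gripper_width: -0.0003
grasp_force: 0.0
```

Run:
```python
from h import *
s=sense();Rm=R.from_rotvec(s["tool_rot"]).as_matrix();print(s["ee_pos"],np.degrees(np.arctan2(Rm[1,0],Rm[0,0])),Rm.T@(np.array([.4727,-.2035,.145])-s["ee_pos"]))
```

```text
[ 0.49498539 -0.31077332  0.19942451] 102.23180683547395 [0.10952704 0.00097323 0.05448957]
```

>>> apply_moves(motion=[[[0,2,0,0,0],[0,3,0.1,0,0],[0,3,0,0,0],[0,2,0,0,0],[0,0.95,0,1,0],[0,0,0,2.5,0],[0,0,0,2,0],[0,0,0,1,0],[0,0,0,0.5,0],[0,0,0,0,0],[0,0,0,0,0]]])

```text
clock: 23.9
ee_pos: [0.4735, -0.2039, 0.1303]
tool_rot: [1.974, 2.443, 0.0]
ft_force: [0.8, -0.4, -0.1]
gripper_width: -0.0004
grasp_force: 0.0
```

>>> apply_moves(motion=[[[0,0,0,0.3,0],[0,0,0,0.2,0],[0,0,0,0.2,0],[0,0,0,0.2,0],[0,0,0,0,0],[0,0,0,0,0]]])

```text
clock: 24.5
ee_pos: [0.4733, -0.2038, 0.121]
tool_rot: [1.974, 2.443, -0.0]
ft_force: [1.1, -2.7, 2.9]
gripper_width: -0.0001
grasp_force: 1.5
```

>>> apply_moves(motion=[[[0,0,0,0.2,0],[0,0,0,0.2,0],[0,0,0,0.2,0],[0,0,0,0,0],[0,0,0,0,0]]])

```text
clock: 25.0
ee_pos: [0.4744, -0.2045, 0.1163]
tool_rot: [1.972, 2.441, 0.001]
ft_force: [-0.2, -3.1, 15.9]
gripper_width: 0.0002
grasp_force: 8.1
```

>>> apply_moves(motion=[[[0,0,0,0.1,0],[0,0,0,0,0],[0,0,0,0,0],[0,0,0,0,0],[0,0,0,0,0],[0,0,0,0,0],[0,0,0,0,0],[0,0,0,0,0],[0,0,0,0,0],[0,0,0,0,0],[0,0,0,0,0],[0,0,0,0,0],[0,0,0,0,0],[0,0,0,0,0],[0,0,0,0,0],[0,0,0,0,0],[0,0,0,0,0]]])

```text
clock: 26.7
ee_pos: [0.4747, -0.2047, 0.1157]
tool_rot: [1.971, 2.44, 0.001]
ft_force: [-0.6, -3.0, 19.5]
gripper_width: -0.0001
grasp_force: 9.9
```

Run:
```python
from h import *
snap("wrist","w4")
```

```text
(no output)
```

View pics/w4.png

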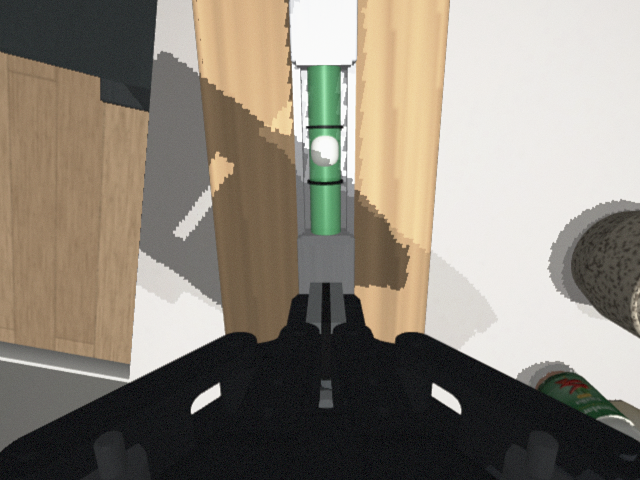

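Lines are at v=127 and 182, and the bubble centre is at about 150, roughly 1.6 mm from centre. I'll measure it precisely in code before handing in.

Run:
```python
import cv2,numpy as np
for n,u in(("w4",324),("w2",326)):
    f=cv2.imread(f"pics/{n}.png").astype(int)[60:245,u-6:u+7].mean(1)
    sat=f[:,1]-f[:,2];lum=f.sum(1)
    w=np.where((sat<30)&(lum>330))[0]+60;d=np.where(lum<90)[0]+60
    print(n,w,d)
```

```text
w4 [ 60  61  62  63  64 136 137 138 139 140 141 142 143 144 145 146 147 148
 149 150 151 152 153 154 155 156 157 158 159 160 161 162 163 164 165 236
 237 238 239 240 241 242 243 244] [183]
w2 [ 60  61  62  63  64  65  66  67  68  69  70  71  72 102 103 104 105 106
 107 108 109 110 111 112 113 114 115 116 117 118 119 120 121 122 123 124
 125 126 127 128 129 130 131 132 133] [191 192 193]
```

The bubble spans v=136–165 and the lines' midpoint is 154.7. That is 1.6 mm off centre, inside the ±3 mm limit, with the board pressed at about 19 N (5.5 N needed).

```bash
python3 -c "
from plant import workorder
print(workorder.sign_off())"
```

```text
the job is handed in; nothing more can be done
None
```

The level lies on the middle of the riser shelf's board and I handed the job in with the fingers still pressing it down at about 19 N (5.5 N is enough at that spot). The bubble is between the lines, about 1.6 mm off centre (limit 3 mm), after about 27 s of the 72 s allowed; sign-off returned no verdict.

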